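# Line up the milk jugs by height

## Robot

A 7-joint arm with a two-finger parallel gripper is mounted at the origin on the work surface. World frame = base frame: x ahead of the robot, y to its left, z up, the work surface at z = 0. Lengths are in m, angles in rad, forces in N, time in s.
With the tool pointing down it reaches from about 0.35 to 0.9 m from the base axis. Payload 7.2 kg.
Tool frame: the origin (TCP) lies between the finger pads; the fingertips stand 11 mm ahead of it and the grasp point (between the pads) lies 8 mm behind it; z points along the fingers, y is the line along which they close (so a half turn about z gives the same grasp; the last joint's range is limited). The gripper opens to 88 mm and grips with 3 to 60 N. Pads are 20 mm wide; open, the fingers measure 115 mm over their backs; the gripper's body (75 mm by 178 mm) begins 61 mm behind the grasp point.
Start: joints at [1.22, 0.411, -0.013, 1.596, 0.006, 1.134, -0.082], TCP at [0.174, -0.6, 0.234] pointing down, gripper open.
Joint ranges: [-2.95, 2.95], [-0.29, 1.99], [-1.47, 1.44], [0.14, 2.54], [-1.03, 4.17], [0.13, 1.85], [-2.86, 2.86]. Speed limits (rad/s): [2.39, 2.39, 3.01, 3.01, 3.14, 3.14, 3.14].

## Interface

Orientations are given as [roll, pitch, yaw] about the fixed x, y, z axes, in that order (R = Rz(yaw) Ry(pitch) Rx(roll)).
In Python, from bench import ctrl gives the robot as it stands. The module is installed in compiled form; this text tells all that it offers.
- The arm moves only by the tool move_arm, never from a script. Its argument "motion" is a list of rows, each a list of 6 numbers: the shift along the world's x, y, z in mm, then the turn, a rotation vector about the world's x, y, z in degrees. In form: [[x, y, z, wx, wy, wz], ...]. A call has 1 to 20 rows; each row is the pose to reach, as a shift and turn from the pose commanded when the call began; what a row does not reach only later rows make up. A row lasts 1/8 s, in which the tool goes at most 62.5 mm and 10.7 degrees, less where a joint would pass 70% of its speed; a pose out of reach is approached as far as the arm can. A call with a gripper value outside its range is refused whole. "gripper" is the closure in counts, from 0 (fully open) to 255 (shut), set as the call begins (left out, the last holds). The fingers move at their own pace and stop on an object; "squeeze" is the grip in N (left out, the last holds). Time passes only in rows, so rows that repeat a pose let the fingers close. It gives the time, the measured TCP pose, the force, the opening and the grip force at its end, in the units of the state.
- ctrl.read_state(): the state, without advancing time (a new reading comes with each control period).
- ctrl.read_camera(name): name is "scene" or "top" or "wrist"; returns a dict with "img" (384x512x3 uint8, red, green, blue), "fovy" (degrees; the focal length in pixels is half the picture's height over the tangent of half this angle, whatever the lens; pixels are square), "cx", "cy" (the principal point, pixels), "k1" (the pictures are not rectified: a ray, as slopes to the right and down, at radius r is drawn at 1 + k1 r^2 times it, then the intrinsics apply), "R" (3x3) and "t" (3): a world point X has camera coordinates R X + t. Camera axes: x right, y down, z forward; pixel columns grow to the right and rows downward; lengths in m; the calibration is good to about 2 mm. A picture is of the moment at which its call begins. There is no depth.
- ctrl.hand_in(): hands the job in; it is judged then, once.
Trained networks look in a picture, given as the dict that the camera call returned (one of the last four; its "shot" number tells which), for a name from the list of things; names that differ only in an ending like _2 or _b are one class to them, and where a whole thing is asked for, a point or a joint stands for the part that bears it (a point fixed in the world has none). Each returns a list of dicts, best first, with "conf" (0 to 1); they miss things now and then, are a little off and sometimes report something else, mostly with a low value. They report only what shows in the picture. A call takes as long as a camera call.
- ctrl.recognise(name, picture): "centre" ([column, row] in pixels, amid what is visible of it).
- ctrl.regions_of(name, picture): "pixels" (384x512 bool, what is visible of it) and "centre" ([column, row] in pixels, amid what is visible of it).
- ctrl.mark_of(name, picture): "centre" ([column, row] in pixels: a listed point, or the origin of a listed thing).
The state is a dict: "t": time; "joints": joint angles; "qvel": joint speeds; "joint_efforts": joint torques, N m; "position": TCP position; "orientation": TCP orientation; "wrist_force": force on the tool from outside, world axes, zero at the start; "ft_torque": the same for the moment, N m; "gripper_width": finger opening in m; "grasp_force": force on a finger pad.
Only numpy, scipy, OpenCV 4.12 (cv2) and the standard library are available. Lean on these libraries where they do the work, as an engineer would, in place of code of your own. Each camera call takes 0.05 s, during which the arm holds its last target. There are 200 camera calls.

## Task

Line up the four steel milk jugs in order of height on the wooden board, one centred on each round rubber mat: the tallest on the mat next to the tamper, the shortest at the other end. Leave them all standing upright with their handles pointing straight across the board (to either long side); don't tip any jug over, and leave the espresso cup where it is.

Things in the scene. Friction and masses are not known exactly. Their poses are not given: they have to be found in the camera images.
- jug_xl: the tallest jug: a straight-sided stainless steel milk jug, 64 mm outside diameter, 85 mm high, open at the top, with a thin bar handle standing 21 mm out from the wall on its own -x side and a small spout (5 mm) at the rim on its +x side; loose, starts upright on the counter. Origin: centre of its underside; z up. The wall can be gripped from above along its own y, clear of handle and spout
- jug_l: the second tallest jug: a straight-sided stainless steel milk jug, 54 mm outside diameter, 70 mm high, open at the top, with a thin bar handle standing 21 mm out from the wall on its own -x side and a small spout (5 mm) at the rim on its +x side; loose, starts upright on the counter. Origin: centre of its underside; z up. The wall can be gripped from above along its own y, clear of handle and spout
- jug_m: the second shortest jug: a straight-sided stainless steel milk jug, 45 mm outside diameter, 56 mm high, open at the top, with a thin bar handle standing 21 mm out from the wall on its own -x side and a small spout (5 mm) at the rim on its +x side; loose, starts upright on the counter. Origin: centre of its underside; z up. The wall can be gripped from above along its own y, clear of handle and spout
- jug_s: the shortest jug: a straight-sided stainless steel milk jug, 36 mm outside diameter, 42 mm high, open at the top, with a thin bar handle standing 21 mm out from the wall on its own -x side and a small spout (5 mm) at the rim on its +x side; loose, starts upright on the counter. Origin: centre of its underside; z up. The wall can be gripped from above along its own y, clear of handle and spout
- mat_1: number 1 of the four identical round black rubber mats, 74 mm diameter, 3 mm thick, fixed in a row 110 mm apart on a pale wooden board (420 x 90 x 8 mm, fixed to the counter); mats 1 to 4 are counted from the board's +y end to its -y end. Origin: centre of the mat's underside, 8 mm above the counter (its top is 11 mm above the counter). x points across the board, away from the robot, y along the row
- mat_2: number 2 of the four identical round black rubber mats, 74 mm diameter, 3 mm thick, fixed in a row 110 mm apart on a pale wooden board (420 x 90 x 8 mm, fixed to the counter); mats 1 to 4 are counted from the board's +y end to its -y end. Origin: centre of the mat's underside, 8 mm above the counter (its top is 11 mm above the counter). x points across the board, away from the robot, y along the row
- mat_3: number 3 of the four identical round black rubber mats, 74 mm diameter, 3 mm thick, fixed in a row 110 mm apart on a pale wooden board (420 x 90 x 8 mm, fixed to the counter); mats 1 to 4 are counted from the board's +y end to its -y end. Origin: centre of the mat's underside, 8 mm above the counter (its top is 11 mm above the counter). x points across the board, away from the robot, y along the row
- mat_4: number 4 of the four identical round black rubber mats, 74 mm diameter, 3 mm thick, fixed in a row 110 mm apart on a pale wooden board (420 x 90 x 8 mm, fixed to the counter); mats 1 to 4 are counted from the board's +y end to its -y end. Origin: centre of the mat's underside, 8 mm above the counter (its top is 11 mm above the counter). x points across the board, away from the robot, y along the row
- tamper: steel coffee tamper with pear-shaped steel handle, fixed upright on a round black stand (80 mm diameter, 88 mm high in all), on the counter just beyond one end of the board, in line with the row, 110 mm from the centre of the end mat; which end varies (a low black round coffee leveller, 66 mm diameter, 30 mm high, stands likewise at the other end). Origin: centre of its underside
- espresso_cup: white ceramic espresso cup with a handle, 68 mm rim diameter, 58 mm high, loose, standing at the left of the jugs; not part of the job. Origin: centre of its underside

How it is judged:
By the outcome, as a careful person would: the job done as asked, in the order asked, and still so for the second after the job is handed in, with the robot touching nothing.
It also fails if it takes over 109 s, if anything falls off the work surface, if the arm or the gripper's body presses on something with over 40 N, if the wrist force passes 120 N, or if a joint passes its speed limit or range.

## Working session

There is one attempt and no reset: what is moved stays moved. The work goes in short steps, Python scripts to look and compute and a tool call to move; the robot and the scene stay as the last step left them, time stands still between calls to the robot, and variables do not carry over. Pictures are saved under pics/ and viewed, at most 14 in all, crops included, and the job is handed in when it is done.

Besides the shell and the picture viewer there is one more tool, called after "Emit:" as name([rows], argument=value, ...), one row to a line, values as JSON. move_arm: Moves the arm, as the interface text tells. Its arguments: {"type":"object","properties":{"motion":{"type":"array"},"gripper":{"type":"number"},"squeeze":{"type":"number"}},"required":["motion"]}

```bash
mkdir -p pics
cat > h.py <<'E'
import numpy as np, cv2
from bench import ctrl
def shot(n,save=None):
    p=ctrl.read_camera(n)
    if save: cv2.imwrite(f'pics/{save}.png',p['img'][:,:,::-1])
    return p
def ray(p,uv):
    f=p['img'].shape[0]/2/np.tan(np.radians(p['fovy'])/2)
    d=np.array([(uv[0]-p['cx'])/f,(uv[1]-p['cy'])/f]); s=d.copy()
    for _ in range(20): s=d/(1+p['k1']*(s@s))
    R=np.array(p['R']); 
    return -R.T@np.array(p['t']), R.T@np.array([s[0],s[1],1])
def atz(p,uv,z):
    o,d=ray(p,uv); return o+d*(z-o[2])/d[2]
def proj(p,X):
    c=np.array(p['R'])@np.array(X)+np.array(p['t']); s=c[:2]/c[2]; s=s*(1+p['k1']*(s@s))
    f=p['img'].shape[0]/2/np.tan(np.radians(p['fovy'])/2)
    return s*f+[p['cx'],p['cy']]
def tri(a,b):
    (o1,d1),(o2,d2)=a,b
    A=np.stack([d1,-d2],1); x=np.linalg.lstsq(A,o2-o1,rcond=None)[0]
    P,Q=o1+d1*x[0],o2+d2*x[1]; return (P+Q)/2,np.linalg.norm(P-Q)
E
python3 - <<'E'
from h import *
a=shot('top','top0');b=shot('scene','scene0')
np.set_printoptions(precision=4,suppress=True)
s=ctrl.read_state();print(s['position'],s['orientation'],s['t'])
for n in ['jug_xl','jug_l','jug_m','jug_s','mat_1','tamper','espresso_cup']:
    for nm,p in(('top',a),('scene',b)):
        for r in ctrl.mark_of(n,p)[:5]: print(n,nm,np.round(r['centre'],1),round(r['conf'],2),atz(p,r['centre'],0.008 if 'mat' in n else 0)[:2])
for p in(a,b):print(ray(p,(256,192)))
E
```

```text
[ 0.1743 -0.5998  0.2329] [-3.1402  0.0001  0.2828] 0.1
jug_xl top [255.1 239.2] 0.75 [0.433  0.0763]
jug_xl scene [226.9 189.7] 0.57 [0.4399 0.0816]
jug_l top [175.1 233.4] 0.72 [0.4431 0.2962]
jug_l top [319.2 234.6] 0.53 [ 0.4505 -0.1003]
jug_l top [186.9 152.4] 0.51 [0.6696 0.2739]
jug_l scene [269.4 165.9] 0.72 [0.4498 0.2818]
jug_l scene [136.4 246.3] 0.68 [ 0.4422 -0.2709]
jug_l scene [187.4 217.9] 0.49 [ 0.4531 -0.0977]
jug_m top [175.1 233.4] 0.72 [0.4431 0.2962]
jug_m top [319.2 234.6] 0.53 [ 0.4505 -0.1003]
jug_m top [186.9 152.4] 0.51 [0.6696 0.2739]
jug_m scene [269.4 165.9] 0.72 [0.4498 0.2818]
jug_m scene [136.4 246.3] 0.68 [ 0.4422 -0.2709]
jug_m scene [187.4 217.9] 0.49 [ 0.4531 -0.0977]
jug_s top [175.1 233.4] 0.72 [0.4431 0.2962]
jug_s top [319.2 234.6] 0.53 [ 0.4505 -0.1003]
jug_s top [186.9 152.4] 0.51 [0.6696 0.2739]
jug_s scene [269.4 165.9] 0.72 [0.4498 0.2818]
jug_s scene [136.4 246.3] 0.68 [ 0.4422 -0.2709]
jug_s scene [187.4 217.9] 0.49 [ 0.4531 -0.0977]
mat_1 top [304.4 177.2] 0.81 [ 0.608  -0.0563]
mat_1 top [343.  187.4] 0.8 [ 0.5826 -0.1638]
mat_1 top [266.6 171.6] 0.66 [0.6207 0.0493]
mat_1 top [223.2 159.7] 0.58 [0.6506 0.1711]
mat_1 scene [201.3 246.6] 0.88 [ 0.5778 -0.16  ]
mat_1 scene [235.8 229.9] 0.86 [ 0.5994 -0.0482]
mat_1 scene [295.1 203.5] 0.67 [0.6488 0.1623]
tamper top [187.8 152.8] 0.84 [0.6685 0.2713]
tamper scene [319.6 191.9] 0.74 [0.664  0.2728]
espresso_cup top [113.1 232.5] 0.81 [0.4414 0.4643]
espresso_cup top [177.9 232.2] 0.51 [0.4466 0.2888]
(array([0.456 , 0.1113, 1.1033]), array([ 0.097 , -0.0308, -0.995 ]))
(array([ 1.2454, -0.7393,  0.8273]), array([-0.5183,  0.6212, -0.5878]))
```

View pics/top0.png

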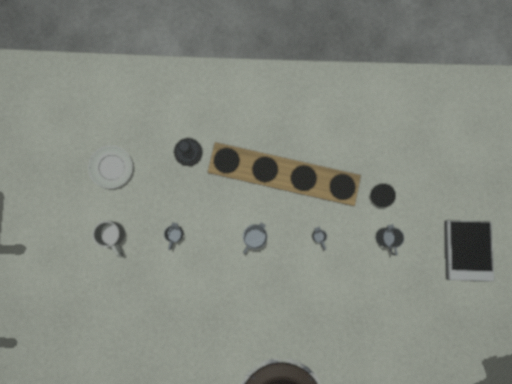

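View pics/scene0.png

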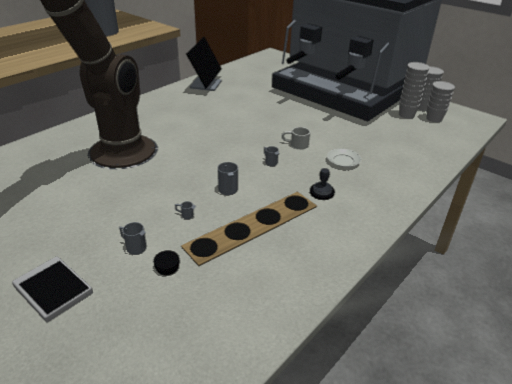

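The top view shows the tamper at the left (+y) end (188,152), mats at (226,160), (265,169), (304,178) and (343,187), and jugs m (174,234), xl (255,238), s (319,236) and L (390,237). The cup is at (111,234). So mat 1 gets xl, 2 gets L, 3 gets m, 4 gets s. I'll go over jug L first.

Emit:
move_arm([
  [35, 45, 0, 0, 0, -3],
  [70, 90, 0, 0, 0, -6],
  [105, 135, 0, 0, 0, -9],
  [140, 180, 0, 0, 0, -12],
  [170, 220, 0, 0, 0, -14],
  [200, 265, 0, 0, 0, -16],
  [225, 300, 0, 0, 0, -16],
  [245, 330, 0, 0, 0, -16],
  [245, 330, 0, 0, 0, -16],
  [245, 330, 0, 0, 0, -16],
], gripper=0)

```text
t: 2.05
position: [0.419, -0.2708, 0.2337]
orientation: [3.141, 0.0, 0.003]
wrist_force: [0.4, -0.4, -0.5]
gripper_width: 0.088
grasp_force: 0.0
```

Run:
```python
from h import *
np.set_printoptions(precision=4,suppress=True)
a=shot('wrist','w1')
s=ctrl.read_state();print(s['position'],s['orientation'],s['t'],s['joints'])
print(ray(a,(256,192)),a['R'],a['fovy'])
for n in ['jug_l','mat_1']:
  for r in ctrl.mark_of(n,a)[:4]: print(n,np.round(r['centre'],1),round(r['conf'],2),atz(a,r['centre'],0.0)[:2])
```

```text
[ 0.4188 -0.2712  0.2337] [3.1411 0.0003 0.0021] 2.1 [ 0.6357  0.2061 -0.1837  1.886   0.0436  1.0534 -1.1345]
(array([ 0.4885, -0.2707,  0.3841]), array([-0.2465, -0.0129, -0.9692])) [[ 0.0036 -1.     -0.0007]
 [-0.9668 -0.0037  0.2555]
 [-0.2555 -0.0002 -0.9668]] 70.81564808775182
jug_l [256.8 151.4] 0.95 [ 0.45   -0.2766]
jug_l [129.4 152.5] 0.8 [ 0.4486 -0.0939]
mat_1 [11.2 21.6] 0.91 [0.6309 0.061 ]
mat_1 [164.8  47.6] 0.64 [ 0.5868 -0.1544]
mat_1 [85.1 31.7] 0.58 [ 0.6103 -0.047 ]
```

View pics/w1.png

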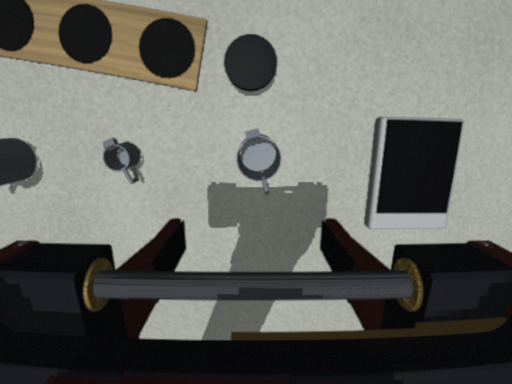

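The wrist view shows jug L's rim at (259,156), handle at (265,190) and spout at (253,133). Jug s is at (122,155), and mats 3 and 4 are at (85,33) and (167,47). Next I'll fit the poses.

```bash
cat >> h.py <<'E'
from scipy.optimize import minimize, least_squares
D={'jug_xl':(.064,.085),'jug_l':(.054,.070),'jug_m':(.045,.056),'jug_s':(.036,.042)}
S=4
def render(p,n,x,y,yaw,z0):
    d,h=D[n];r=d/2;t=np.linspace(0,2*np.pi,40);c,s=np.cos(yaw),np.sin(yaw)
    circ=[(r*np.cos(q),r*np.sin(q),z) for q in t for z in(0,h)]
    hd=[(-r-e,w,z) for e in(0,.021) for w in(-.004,.004) for z in(.2*h,.85*h)]
    sp=[(r*np.cos(q),r*np.sin(q),z) for q in(-.3,.3) for z in(h,h-.01)]+[(r+.005,0,h)]
    im=np.zeros((384*S,512*S),np.uint8)
    for P in(circ,hd,sp):
        q=np.array([proj(p,(x+c*a-s*b,y+s*a+c*b,z0+k)) for a,b,k in P])
        cv2.fillConvexPoly(im,cv2.convexHull((((q+.5)*S)).astype(np.int32)),255)
    return cv2.resize(im,(512,384),interpolation=cv2.INTER_AREA)/255.
def mask(p,n,xy,z=.03):
    t=proj(p,(*xy,z)); rs=ctrl.regions_of(n,p)
    rs=[r for r in rs if np.linalg.norm(np.array(r['centre'])-t)<20]
    return rs[0]['pixels'].astype(float) if rs else None
def fitjug(n,views,x0,fixz=True):
    ms=[(p,m) for p,m in views if m is not None]
    def cost(v):
        z=0 if fixz else v[3]/1000
        return sum(1-np.minimum(a:=render(p,n,v[0]/1000,v[1]/1000,v[2]/30,z),m).sum()/np.maximum(a,m).sum() for p,m in ms)/len(ms)
    best=None
    for yw in x0[2]:
        v0=[x0[0]*1000,x0[1]*1000,yw*30]+([] if fixz else [0])
        sx=np.array([v0]+[np.array(v0)+np.eye(len(v0))[i]*6 for i in range(len(v0))])
        r=minimize(cost,v0,method='Nelder-Mead',options=dict(initial_simplex=sx,maxfev=150,xatol=.1,fatol=1e-4))
        if best is None or r.fun<best.fun: best=r
    v=best.x; return v[0],v[1],np.degrees(v[2]/30),(v[3] if not fixz else 0),best.fun
E
python3 - <<'E'
from h import *
np.set_printoptions(precision=1,suppress=True)
w=shot('wrist');t=shot('top');s=shot('scene')
P0={'jug_xl':(.435,.078),'jug_l':(.445,-.273),'jug_m':(.447,.287),'jug_s':(.45,-.096)}
for n in P0:
    M=[(p,mask(p,n,P0[n])) for p in (w,t,s) if 0<proj(p,(*P0[n],.03))[0]<512]
    x0=(*P0[n],(-.6,0,.6))
    for sel in ([M,M[:1]]): 
        if any(m is not None for _,m in sel): print(n,sum(m is not None for _,m in sel),np.array(fitjug(n,sel,x0,len(sel)==1)).round(2))
# mats
obs=[]
for p in(w,t,s):
    for r in ctrl.regions_of('mat_1',p):
        if r['conf']>.4:
            g=atz(p,r['centre'],.011)[:2]; m=r['pixels'].nonzero()
            if m[0].min()<2 or m[1].min()<2: continue
            obs.append((p,np.array(r['centre']),g))
def res(v,k=False):
    out=[];e=np.array([-np.sin(v[2]),np.cos(v[2])])
    for p,c,g in obs:
        i=np.clip(round(((g-v[:2])@e)/.11+.5)-.5,-1.5,1.5)
        out+=list(proj(p,(*(v[:2]+e*i*.11),v[3]))-c)
    return np.array(out)
r=least_squares(res,[.614,.003,-.2,.011],x_scale=[.01,.01,.1,.01],diff_step=1e-3,loss='soft_l1')
v=r.x;print('mats',v[:2]*1000,np.degrees(v[2]),v[3]*1000);print(r.fun.reshape(-1,2)); print(res(v).reshape(-1,2))
e=np.array([-np.sin(v[2]),np.cos(v[2])])
print([ (v[:2]+e*.11*i)*1000 for i in(1.5,.5,-.5,-1.5)])
for p,c,g in obs: print(c,g*1000)
E
```

```text
jug_xl 3 [442.3  81.3 -36.3   4.9   0.1]
jug_xl 1 [440.9  85.6 -35.8   0.    0. ]
jug_l 3 [ 450.6 -276.7   12.1    4.3    0.1]
jug_l 1 [ 449.2 -277.2   12.8    0.     0.1]
jug_m 2 [445.  293.8 -15.9   5.5   0.2]
jug_m 1 [446.1 295.7 -13.7   0.    0.1]
jug_s 2 [451.  -93.1  19.4   5.1   0.2]
mats [614.3   1.3] -10.507170648018755 18.386770285496997
[[ 0.3  1.5]
 [ 1.5 -0.4]
 [ 0.5  1.6]
 [ 0.3 -0.4]
 [-0.1 -0.2]
 [-1.7 -0.6]
 [ 0.2 -2.9]
 [ 3.8  0. ]
 [ 0.2  0.4]
 [ 1.7 -3.1]]
[[ 0.3  1.5]
 [ 1.5 -0.4]
 [ 0.5  1.6]
 [ 0.3 -0.4]
 [-0.1 -0.2]
 [-1.7 -0.6]
 [ 0.2 -2.9]
 [ 3.8  0. ]
 [ 0.2  0.4]
 [ 1.7 -3.1]]
[array([644.4, 163.6]), array([624.3,  55.4]), array([604.3, -52.8]), array([ 584.2, -160.9])]
[80.5 30.7] [608.5 -48. ]
[163.3  46.1] [ 585.7 -156.7]
[303.2 176.4] [609.7 -52.4]
[342.6 186.8] [ 583.9 -162. ]
[225.8 161.5] [645.2 163.6]
[266.4 170.3] [623.8  50.1]
[202.3 247.9] [ 585.9 -163.8]
[232.2 228.6] [590.6 -53.5]
[266.3 213.3] [617.1  63.7]
[292.8 203.1] [644.6 155.8]
```

Jug L is at (450,-277) with yaw 12.5°. I'll descend and grasp it.

Emit:
move_arm([
  [15, -3, -25, 0, 0, 6],
  [31, -6, -55, 0, 0, 12.5],
  [31, -6, -100, 0, 0, 12.5],
  [31, -6, -145, 0, 0, 12.5],
  [31, -6, -180, 0, 0, 12.5],
  [31, -6, -194, 0, 0, 12.5],
  [31, -6, -194, 0, 0, 12.5],
])

```text
t: 3.92
position: [0.4502, -0.276, 0.0393]
orientation: [-3.141, 0.001, 0.222]
wrist_force: [0.6, -0.6, 1.0]
gripper_width: 0.0878
grasp_force: 0.0
```

Emit:
move_arm([
  [0, 0, 0, 0, 0, 0],
  [0, 0, 0, 0, 0, 0],
  [0, 0, 0, 0, 0, 0],
  [0, 0, 0, 0, 0, 0],
  [0, 0, 0, 0, 0, 0],
  [0, 0, 0, 0, 0, 0],
], gripper=255, squeeze=20)

```text
t: 4.68
position: [0.4507, -0.2764, 0.0402]
orientation: [3.141, -0.0, 0.222]
wrist_force: [-1.1, 0.4, 6.0]
gripper_width: 0.0537
grasp_force: 20.0
```

Emit:
move_arm([
  [0, 0, 30, 0, 0, 0],
  [0, 0, 75, 0, 0, 0],
  [5, 20, 120, 0, 0, -4],
  [10, 60, 160, 0, 0, -8],
  [20, 105, 190, 0, 0, -12],
  [30, 150, 200, 0, 0, -16],
  [40, 195, 200, 0, 0, -20],
  [50, 240, 200, 0, 0, -23],
  [50, 270, 200, 0, 0, -23],
  [50, 276, 200, 0, 0, -23],
  [50, 276, 200, 0, 0, -23],
])

```text
t: 6.05
position: [0.5001, -0.0008, 0.2394]
orientation: [3.141, 0.001, -0.18]
wrist_force: [-0.7, -1.2, -1.7]
gripper_width: 0.0538
grasp_force: 20.0
```

Run:
```python
from h import *
w=shot('wrist','w2')
cv2.imwrite('pics/w2b.png',cv2.resize(w['img'][:,:,::-1],(800,600),interpolation=cv2.INTER_CUBIC))
print(ctrl.read_state()['position'],ctrl.read_state()['orientation'])
def blobs(p,zt=.011):
    g=cv2.cvtColor(p['img'],cv2.COLOR_RGB2GRAY); out=[]
    n,l,st,ce=cv2.connectedComponentsWithStats((g<60).astype(np.uint8))
    for i in range(1,n):
        if 60<st[i,4]<6000 and st[i,0]>0 and st[i,1]>0: 
            a=atz(p,ce[i],zt)
            if .5<a[0]<.72 and abs(a[1])<.4: print(ce[i].round(1),st[i,2:],(a[:2]*1000).round(1))
blobs(w); print('top'); blobs(shot('top'));print('scene');blobs(shot('scene'))
```

```text
[ 0.50021215 -0.00148898  0.23942484] [ 3.14085420e+00  4.04532901e-04 -1.80866273e-01]
[193.8  88.5] [  53   56 2299] [627.3  55.7]
[50.6 91.7] [  51   58 1154] [664.3 253.3]
[113.8  88.6] [  51   55 2188] [648.7 162.7]
[275.9  89.7] [  53   56 2325] [606.1 -51.3]
[356.9  92.3] [  52   55 2236] [ 584.6 -158.3]
[438.9  95.6] [  54   50 2075] [ 562.8 -272.6]
top
[188.  152.4] [11 12 68] [667.5 269.3]
[226.2 160.1] [ 23  23 414] [649.  162.5]
[264.9 169. ] [ 23  24 428] [627.3  54.5]
[360.4 189.4] [ 29  67 248] [ 577.9 -211.3]
[302.9 169.9] [26 10 67] [627.9 -51.5]
[289.1 206.2] [ 31  52 727] [526.  -14.7]
[385.9 194.2] [ 16  21 244] [ 566.8 -281.5]
scene
[322.1 187.1] [ 25  31 412] [662.9 286.3]
[295.9 202.8] [ 23  15 272] [650.7 163.3]
[267.7 216.3] [ 24  16 304] [628.9  55.7]
[237. 231.] [ 25  17 347] [607.4 -52. ]
[203.3 247.2] [ 27  19 401] [ 585.8 -160. ]
[166.2 262.6] [ 25  25 507] [ 557.7 -263.2]
```

View pics/w2b.png

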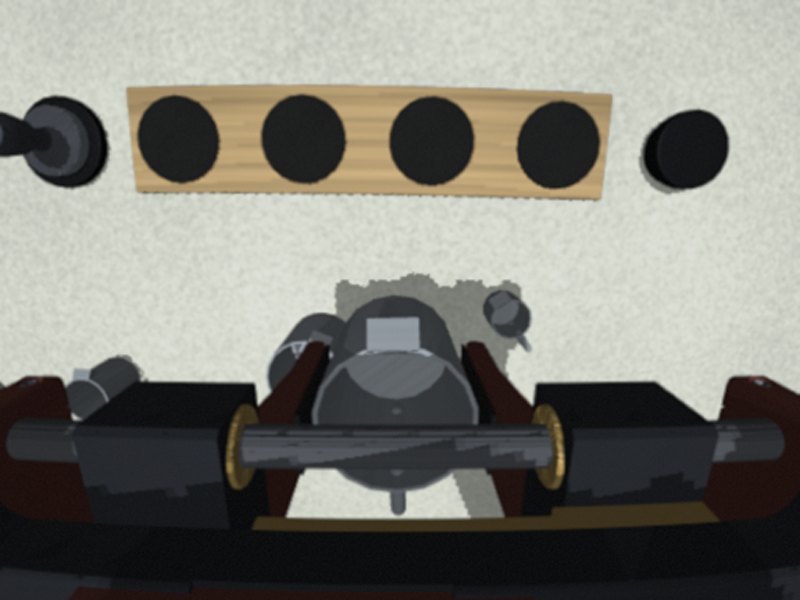

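The view shows mats at 800-scale (178,139), (304,139), (431,141) and (558,145). All three cameras agree on them at z=11 mm. Jug L hangs straight, with its rim spanning columns 314–475 and rows 347–490. Next I'll check its offset in the grip.

```bash
cat >> h.py <<'E'
def rimbox(p,n,c,zr,yaw):
    r=D[n][0]/2;q=np.array([proj(p,(c[0]+r*np.cos(t),c[1]+r*np.sin(t),zr)) for t in np.linspace(0,6.3,90)])*1.5625
    return q.min(0).round(),q.max(0).round()
E
python3 - <<'E'
from h import *
w=shot('wrist');s=ctrl.read_state();x,y,z=s['position']
for d in(-4,-2,0,2,4): print(d,rimbox(w,'jug_l',(x+d/1000*.98,y-d/1000*.19),z-.04+.07,0))
E
```

```text
-4 (array([310., 351.]), array([478., 498.]))
-2 (array([310., 344.]), array([478., 493.]))
0 (array([309., 338.]), array([478., 489.]))
2 (array([309., 332.]), array([479., 484.]))
4 (array([309., 326.]), array([479., 479.]))
```

Emit:
move_arm([
  [30, 12, 0, 0, 0, -0.9],
  [70, 30, 0, 0, 0, -0.9],
  [105, 46, -20, 0, 0, -0.9],
  [125, 54, -60, 0, 0, -0.9],
  [129.5, 56, -105, 0, 0, -0.9],
  [129.5, 56, -145, 0, 0, -0.9],
  [129.5, 56, -172, 0, 0, -0.9],
  [129.5, 56, -182, 0, 0, -0.9],
  [129.5, 56, -187.5, 0, 0, -0.9],
  [129.5, 56, -187.5, 0, 0, -0.9],
])

```text
t: 7.5
position: [0.6304, 0.0556, 0.0529]
orientation: [-3.141, -0.001, -0.196]
wrist_force: [-0.2, 0.4, -0.7]
gripper_width: 0.0536
grasp_force: 20.0
```

Emit:
move_arm([
  [0, 0, -1, 0, 0, 0],
  [0, 0, -1.5, 0, 0, 0],
  [0, 0, -1.5, 0, 0, 0],
])

```text
t: 7.88
position: [0.6303, 0.0558, 0.0513]
orientation: [-3.141, -0.001, -0.195]
wrist_force: [0.2, -0.1, 2.0]
gripper_width: 0.0533
grasp_force: 20.0
```

Emit:
move_arm([
  [0, 0, 0, 0, 0, 0],
  [0, 0, 0, 0, 0, 0],
  [0, 0, 0, 0, 0, 0],
  [0, 0, 20, 0, 0, 0],
  [0, 0, 60, 0, 0, 0],
  [0, 0, 105, 0, 0, 0],
  [-10, -8, 145, 0, 0, 4],
  [-45, -30, 175, 0, 0, 10],
  [-85, -60, 183, 0, 0, 16],
  [-125, -90, 183, 0, 0, 22],
  [-165, -120, 183, 0, 0, 28],
  [-195, -145, 183, 0, 0, 30],
  [-205, -151, 183, 0, 0, 30],
  [-205, -151, 183, 0, 0, 30],
], gripper=0)

```text
t: 9.62
position: [0.4253, -0.0951, 0.2347]
orientation: [3.14, -0.002, 0.327]
wrist_force: [-0.0, -0.1, 0.2]
gripper_width: 0.0877
grasp_force: 0.0
```

Run:
```python
from h import *
np.set_printoptions(precision=1,suppress=True)
w=shot('wrist')
cv2.imwrite('pics/w3.png',cv2.resize(w['img'][:,:,::-1],(800,600),interpolation=cv2.INTER_CUBIC))
s=ctrl.read_state();print(s['position']*1000,np.degrees(s['orientation']))
M=[(w,mask(w,'jug_s',(.451,-.093)))];print(np.array(fitjug('jug_s',M,(.451,-.093,(0,.4)))))
M=[(w,mask(w,'jug_l',(.628,.056),.05))]
if M[0][1] is not None: print(np.array(fitjug('jug_l',M,(.628,.056,(-.2,)),False)))
```

```text
[425.9 -94.6 234.5] [180.   -0.1  18.8]
[448.4 -91.6  25.3   0.    0.2]
```

View pics/w3.png

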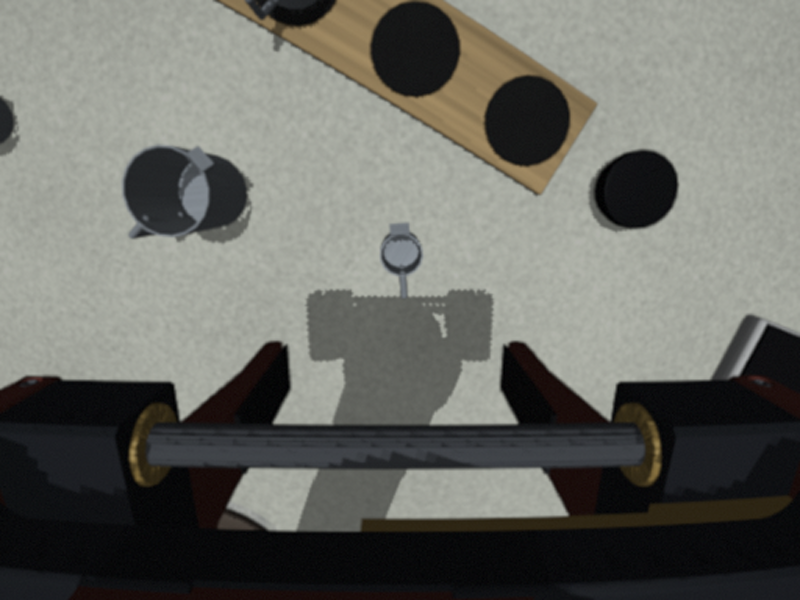

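Jug s has its rim centre at (401,251), spout at (400,228) and handle end at (404,295) in the 800-scale picture. The jug xl rim centre is at (167,191), handle (137,232) and spout (201,158).

Run:
```python
from h import *
np.set_printoptions(precision=1,suppress=True)
w=shot('wrist');f=lambda u,z:(atz(w,np.array(u)/1.5625,z)*1000)[:2]
def yaw(sp,h,zs,zh): d=f(sp,zs)-f(h,zh); return np.degrees(np.arctan2(d[1],d[0]))
print('s',f((401,251),.042),yaw((400,228),(404,295),.042,.03),rimbox(w,'jug_s',(.450,-.092),.042,0),rimbox(w,'jug_s',(.447,-.092),.042,0))
print('xl',f((167,191),.085),yaw((201,158),(137,232),.085,.06))
```

```text
s [450.1 -91.1] 22.612178737164342 (array([380., 229.]), array([424., 273.])) (array([379., 233.]), array([423., 277.]))
xl [442.8  80.7] -33.82562712218461
```

Emit:
move_arm([
  [12, 2, -30, 0, 0, 2],
  [24.5, 3.5, -70, 0, 0, 3.8],
  [24.5, 3.5, -115, 0, 0, 3.8],
  [24.5, 3.5, -160, 0, 0, 3.8],
  [24.5, 3.5, -195, 0, 0, 3.8],
  [24.5, 3.5, -213, 0, 0, 3.8],
  [24.5, 3.5, -216, 0, 0, 3.8],
  [24.5, 3.5, -216, 0, 0, 3.8],
], gripper=0)

```text
t: 10.82
position: [0.4499, -0.0911, 0.0178]
orientation: [-3.141, -0.0, 0.395]
wrist_force: [0.1, -0.1, 1.0]
gripper_width: 0.0879
grasp_force: 0.0
```

Emit:
move_arm([
  [0, 0, 0, 0, 0, 0],
  [0, 0, 0, 0, 0, 0],
  [0, 0, 0, 0, 0, 0],
  [0, 0, 0, 0, 0, 0],
  [0, 0, 0, 0, 0, 0],
  [0, 0, 0, 0, 0, 0],
  [0, 0, 0, 0, 0, 0],
], gripper=255, squeeze=15)

```text
t: 11.7
position: [0.4494, -0.0917, 0.0177]
orientation: [3.142, 0.0, 0.394]
wrist_force: [-0.8, -0.4, 1.9]
gripper_width: 0.0362
grasp_force: 15.0
```

Emit:
move_arm([
  [0, 0, 30, 0, 0, 0],
  [0, 0, 75, 0, 0, -5],
  [15, -8, 110, 0, 0, -12],
  [45, -23, 110, 0, 0, -19],
  [80, -40, 110, 0, 0, -26],
  [112, -56, 110, 0, 0, -32],
  [130, -65, 110, 0, 0, -33.9],
  [135.5, -67.5, 110, 0, 0, -33.9],
  [135.5, -67.5, 110, 0, 0, -33.9],
])

```text
t: 12.82
position: [0.5843, -0.1588, 0.1272]
orientation: [-3.141, 0.001, -0.196]
wrist_force: [-0.9, -0.3, -1.8]
gripper_width: 0.036
grasp_force: 15.0
```

```bash
cat >> h.py <<'E'
def incheck(n,zg,name):
    w=shot('wrist'); s=ctrl.read_state();x,y,z=s['position'];yw=s['orientation'][2]
    cv2.imwrite(f'pics/{name}.png',cv2.resize(w['img'][:,:,::-1],(800,600),interpolation=cv2.INTER_CUBIC))
    print((s['position']*1000).round(1),np.degrees(s['orientation']).round(1))
    for d in(-3,0,3): print(d,rimbox(w,n,(x+d/1000*np.cos(yw),y+d/1000*np.sin(yw)),z-zg+D[n][1],0))
E
python3 -c "
from h import *
incheck('jug_s',.018,'w4')"
```

```text
[ 584.1 -158.7  127.4] [-1.80e+02  1.00e-01 -1.12e+01]
-3 (array([340., 368.]), array([448., 464.]))
0 (array([340., 360.]), array([448., 456.]))
3 (array([340., 351.]), array([448., 449.]))
```

View pics/w4.png

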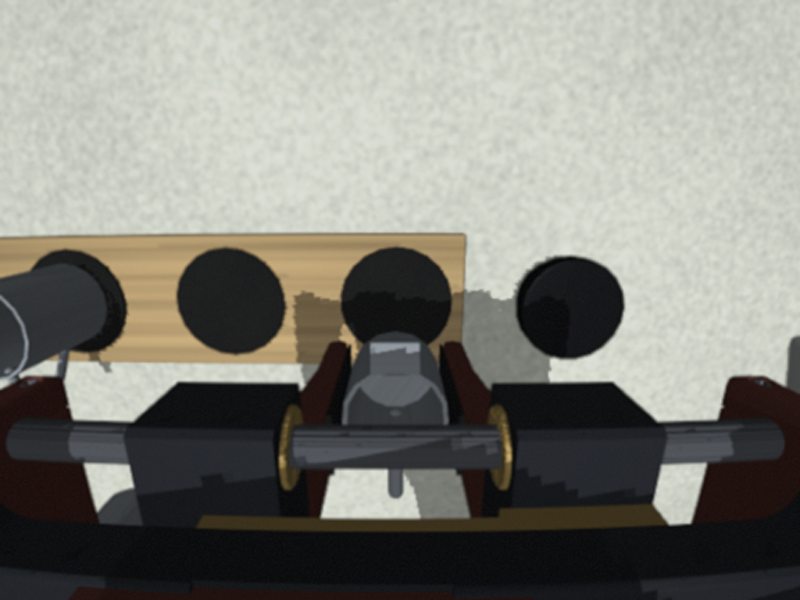

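Emit:
move_arm([
  [3.3, -1, -30, 0, 0, 0],
  [3.3, -1, -65, 0, 0, 0],
  [3.3, -1, -88, 0, 0, 0],
  [3.3, -1, -95, 0, 0, 0],
  [3.3, -1, -97, 0, 0, 0],
  [3.3, -1, -98, 0, 0, 0],
  [3.3, -1, -98, 0, 0, 0],
])

```text
t: 13.75
position: [0.5886, -0.1603, 0.0305]
orientation: [3.141, -0.001, -0.197]
wrist_force: [0.3, 0.9, -1.9]
gripper_width: 0.0356
grasp_force: 15.0
```

Emit:
move_arm([
  [0, 0, -1, 0, 0, 0],
  [0, 0, -1.7, 0, 0, 0],
  [0, 0, -1.7, 0, 0, 0],
])

```text
t: 14.12
position: [0.5885, -0.1603, 0.0287]
orientation: [3.141, -0.001, -0.197]
wrist_force: [-1.9, 0.5, 6.7]
gripper_width: 0.0355
grasp_force: 15.0
```

Emit:
move_arm([
  [0, 0, 0, 0, 0, 0],
  [0, 0, 0, 0, 0, 0],
  [0, 0, 0, 0, 0, 0],
  [0, 0, 25, 0, 0, 0],
  [0, 0, 65, 0, 0, 0],
  [0, 0, 110, 0, 0, 0],
  [-10, 10, 150, 0, 0, -3],
  [-35, 45, 190, 0, 0, -8],
  [-65, 90, 206, 0, 0, -12],
  [-95, 135, 206, 0, 0, -16],
  [-122, 180, 206, 0, 0, -20],
  [-148, 220, 206, 0, 0, -22.7],
  [-168, 250, 206, 0, 0, -22.7],
  [-168, 250, 206, 0, 0, -22.7],
  [-168, 250, 206, 0, 0, -22.7],
], gripper=0)

```text
t: 16.0
position: [0.4206, 0.0893, 0.2341]
orientation: [-3.142, -0.001, -0.594]
wrist_force: [-0.4, -1.0, 0.3]
gripper_width: 0.0877
grasp_force: 0.0
```

Run:
```python
from h import *
np.set_printoptions(precision=1,suppress=True)
w=shot('wrist')
cv2.imwrite('pics/w5.png',cv2.resize(w['img'][:,:,::-1],(800,600),interpolation=cv2.INTER_CUBIC))
s=ctrl.read_state();print(s['position']*1000,np.degrees(s['orientation']))
M=[(w,mask(w,'jug_xl',(.443,.081)))];print(np.array(fitjug('jug_xl',M,(.443,.081,(-.6,)))))
for x in(.440,.443,.446): print(x,rimbox(w,'jug_xl',(x,.081),.085,0))
```

```text
[420.7  88.9 234. ] [180.   -0.  -34.1]
[442.1  81.7 -31.4   0.    0.1]
0.44 (array([345., 218.]), array([434., 306.]))
0.443 (array([342., 214.]), array([432., 303.]))
0.446 (array([340., 210.]), array([429., 299.]))
```

View pics/w5.png

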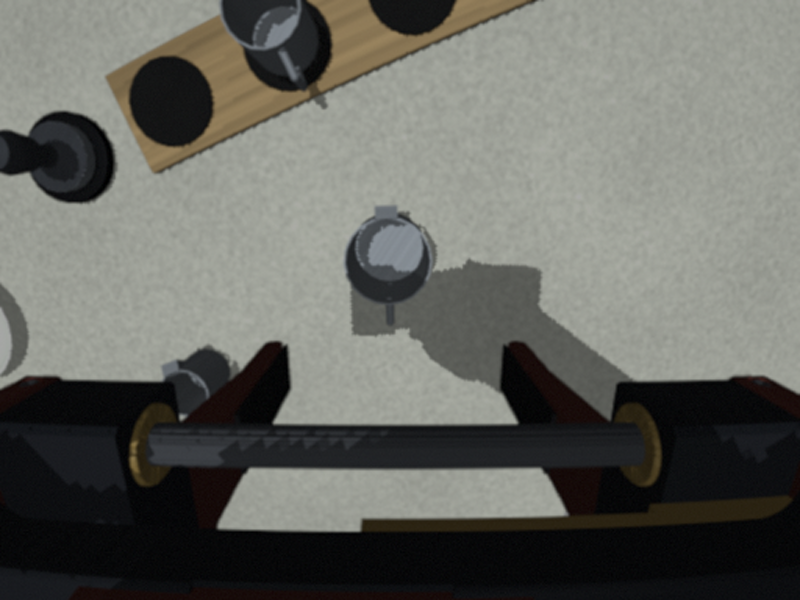

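Jug xl has its rim centre at (389,259), spout (386,212) and handle (390,323), which puts it at (442,81) with yaw −32°.

Emit:
move_arm([
  [10, -4, -25, 0, 0, 2],
  [21.5, -8, -60, 0, 0, 2],
  [21.5, -8, -100, 0, 0, 2],
  [21.5, -8, -140, 0, 0, 2],
  [21.5, -8, -175, 0, 0, 2],
  [21.5, -8, -189, 0, 0, 2],
  [21.5, -8, -189, 0, 0, 2],
], gripper=0)

```text
t: 16.98
position: [0.4416, 0.0813, 0.0445]
orientation: [3.14, 0.001, -0.559]
wrist_force: [-0.4, -0.1, 0.5]
gripper_width: 0.0875
grasp_force: 0.0
```

Emit:
move_arm([
  [0, 0, 0, 0, 0, 0],
  [0, 0, 0, 0, 0, 0],
  [0, 0, 0, 0, 0, 0],
  [0, 0, 0, 0, 0, 0],
  [0, 0, 0, 0, 0, 0],
  [0, 0, 0, 0, 0, 0],
], gripper=255, squeeze=25)

```text
t: 17.73
position: [0.4423, 0.0818, 0.0458]
orientation: [-3.141, -0.001, -0.559]
wrist_force: [-1.8, -1.0, 8.0]
gripper_width: 0.0637
grasp_force: 25.0
```

Emit:
move_arm([
  [0, 0, 25, 0, 0, 0],
  [0, 0, 65, 0, 0, 0],
  [5, 2, 105, 0, 0, 3],
  [30, 12, 132, 0, 0, 7],
  [65, 25, 135, 0, 0, 11],
  [105, 41, 135, 0, 0, 15],
  [145, 56, 135, 0, 0, 19],
  [180, 70, 135, 0, 0, 20.8],
  [203, 79, 135, 0, 0, 20.8],
  [208.8, 81, 135, 0, 0, 20.8],
  [208.8, 81, 135, 0, 0, 20.8],
])

```text
t: 19.1
position: [0.6498, 0.1626, 0.1795]
orientation: [3.141, 0.001, -0.195]
wrist_force: [0.1, -0.2, -0.6]
gripper_width: 0.0638
grasp_force: 25.0
```

```bash
python3 -c "
from h import *
incheck('jug_xl',.045,'w6')"
```

```text
[649.6 162.4 179.7] [180.    0.  -11.2]
-3 (array([288., 344.]), array([502., 531.]))
0 (array([287., 334.]), array([503., 523.]))
3 (array([287., 324.]), array([504., 516.]))
```

View pics/w6.png

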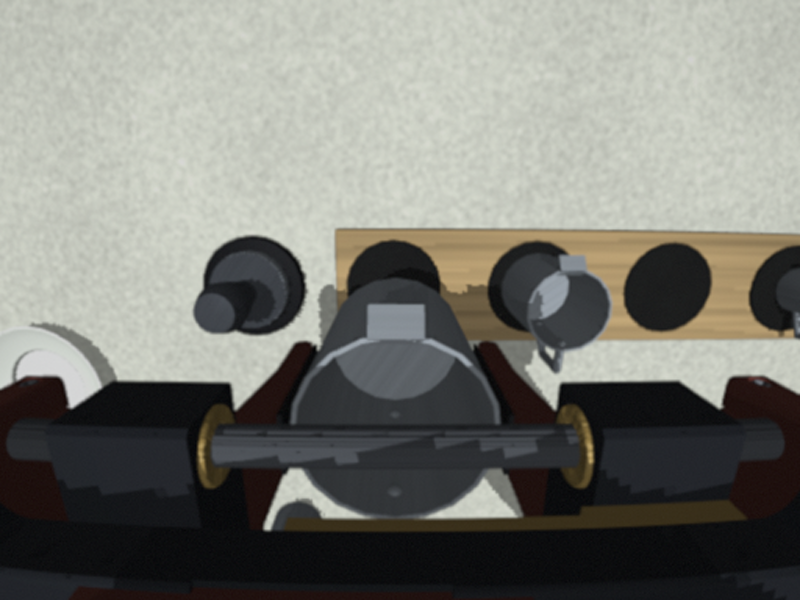

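Jug xl is centred in the grip, with its rim spanning rows 337–517. L and s stand on their mats. I'll lower it now.

Emit:
move_arm([
  [0, 0.4, -30, 0, 0, 0],
  [0, 0.4, -70, 0, 0, 0],
  [0, 0.4, -105, 0, 0, 0],
  [0, 0.4, -117, 0, 0, 0],
  [0, 0.4, -121, 0, 0, 0],
  [0, 0.4, -123.5, 0, 0, 0],
  [0, 0.4, -124.5, 0, 0, 0],
  [0, 0.4, -124.5, 0, 0, 0],
])

```text
t: 20.15
position: [0.6512, 0.1634, 0.057]
orientation: [-3.141, -0.002, -0.195]
wrist_force: [-1.3, -0.9, 5.6]
gripper_width: 0.0638
grasp_force: 25.0
```

Emit:
move_arm([
  [0, 0, 0, 0, 0, 0],
  [0, 0, 0, 0, 0, 0],
  [0, 0, 0, 0, 0, 0],
  [0, 0, 25, 0, 0, 0],
  [0, 0, 65, 0, 0, 0],
  [0, 0, 110, 0, 0, 0],
  [-15, 9, 150, 0, 0, -1],
  [-50, 29, 175, 0, 0, -2],
  [-90, 53, 178, 0, 0, -3],
  [-130, 76, 178, 0, 0, -4],
  [-170, 100, 178, 0, 0, -4],
  [-205, 120, 178, 0, 0, -4],
  [-228, 134, 178, 0, 0, -4],
  [-233, 137, 178, 0, 0, -4],
  [-233, 137, 178, 0, 0, -4],
], gripper=0)

```text
t: 22.02
position: [0.4181, 0.2999, 0.2335]
orientation: [3.142, -0.0, -0.265]
wrist_force: [-0.2, -0.1, 0.1]
gripper_width: 0.0877
grasp_force: 0.0
```

Run:
```python
from h import *
np.set_printoptions(precision=1,suppress=True)
w=shot('wrist')
cv2.imwrite('pics/w7.png',cv2.resize(w['img'][:,:,::-1],(800,600),interpolation=cv2.INTER_CUBIC))
s=ctrl.read_state();print(s['position']*1000,np.degrees(s['orientation']))
M=[(w,mask(w,'jug_m',(.446,.294)))];print(np.array(fitjug('jug_m',M,(.446,.294,(-.25,)))))
for x in(.443,.446,.449): print(x,rimbox(w,'jug_m',(x,.294),.056,0))
```

```text
[418.6 299.5 233.4] [180.   -0.  -15.3]
[443.1 297.5 -12.    0.    0.1]
0.443 (array([365., 222.]), array([423., 279.]))
0.446 (array([364., 218.]), array([422., 276.]))
0.449 (array([363., 214.]), array([421., 272.]))
```

View pics/w7.png

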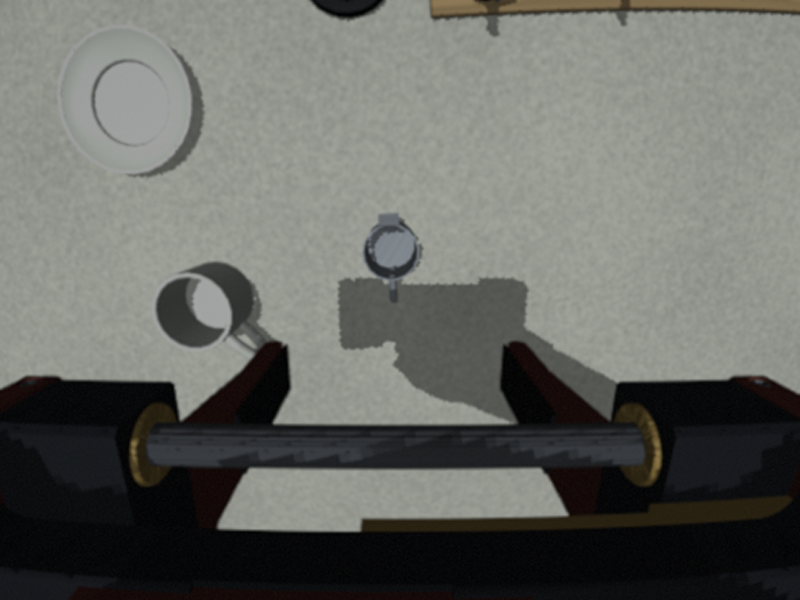

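Jug m has its rim centre at (391,250), spout (389,218) and handle (393,298), which puts it at (444,295) with yaw −12.4°. The cup stands clear to the left.

Emit:
move_arm([
  [13, -2, -25, 0, 0, 3],
  [25.5, -4.4, -60, 0, 0, 3],
  [25.5, -4.4, -105, 0, 0, 3],
  [25.5, -4.4, -150, 0, 0, 3],
  [25.5, -4.4, -187, 0, 0, 3],
  [25.5, -4.4, -203.5, 0, 0, 3],
  [25.5, -4.4, -203.5, 0, 0, 3],
], gripper=0)

```text
t: 23.0
position: [0.4431, 0.2952, 0.0292]
orientation: [3.14, 0.001, -0.214]
wrist_force: [0.1, -0.9, 0.1]
gripper_width: 0.0878
grasp_force: 0.0
```

Emit:
move_arm([
  [0, 0, 0, 0, 0, 0],
  [0, 0, 0, 0, 0, 0],
  [0, 0, 0, 0, 0, 0],
  [0, 0, 0, 0, 0, 0],
  [0, 0, 0, 0, 0, 0],
  [0, 0, 0, 0, 0, 0],
  [0, 0, 0, 0, 0, 0],
], gripper=255, squeeze=18)

```text
t: 23.88
position: [0.4432, 0.296, 0.0303]
orientation: [-3.141, -0.0, -0.213]
wrist_force: [-0.3, -1.3, 6.3]
gripper_width: 0.0446
grasp_force: 18.0
```

Emit:
move_arm([
  [0, 0, 25, 0, 0, 0],
  [0, 0, 65, 0, 0, 0],
  [0, 0, 105, 0, 0, 0],
  [8, -17, 140, 0, 0, 1],
  [25, -54, 158, 0, 0, 1],
  [45, -96, 160, 0, 0, 1],
  [66, -140, 160, 0, 0, 1],
  [87, -185, 160, 0, 0, 1],
  [108, -230, 160, 0, 0, 1],
  [129, -275, 160, 0, 0, 1],
  [148, -315, 160, 0, 0, 1],
  [160, -341, 160, 0, 0, 1],
  [163.5, -347.5, 160, 0, 0, 1],
  [163.5, -347.5, 160, 0, 0, 1],
])

```text
t: 25.62
position: [0.6061, -0.0509, 0.1895]
orientation: [-3.141, 0.001, -0.195]
wrist_force: [0.6, 0.5, -0.7]
gripper_width: 0.0446
grasp_force: 18.0
```

```bash
python3 -c "
from h import *
incheck('jug_m',.030,'w8')"
```

```text
[606.  -50.1 189.7] [-1.80e+02  1.00e-01 -1.11e+01]
-3 (array([324., 357.]), array([460., 478.]))
0 (array([323., 348.]), array([460., 471.]))
3 (array([323., 339.]), array([461., 463.]))
```

View pics/w8.png

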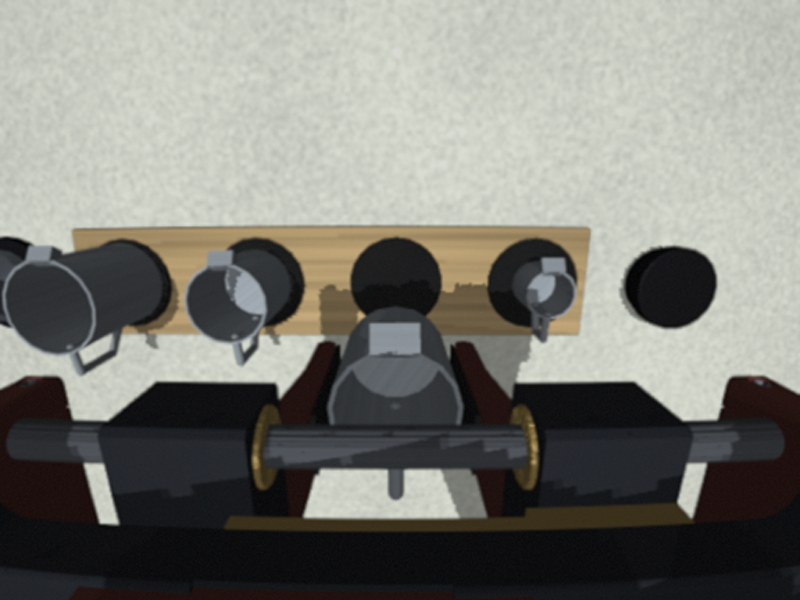

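Jug m hangs straight, with its rim top at row 353. The other three stand on their mats with handles toward the near long side. Lowering.

Emit:
move_arm([
  [1.5, -1.3, -35, 0, 0, 0],
  [1.5, -1.3, -75, 0, 0, 0],
  [1.5, -1.3, -115, 0, 0, 0],
  [1.5, -1.3, -138, 0, 0, 0],
  [1.5, -1.3, -146, 0, 0, 0],
  [1.5, -1.3, -148.5, 0, 0, 0],
  [1.5, -1.3, -149.5, 0, 0, 0],
  [1.5, -1.3, -149.5, 0, 0, 0],
])

```text
t: 26.68
position: [0.6086, -0.0529, 0.0414]
orientation: [-3.141, -0.001, -0.195]
wrist_force: [0.2, 0.4, -0.9]
gripper_width: 0.0451
grasp_force: 18.0
```

Emit:
move_arm([
  [0, 0, -0.7, 0, 0, 0],
  [0, 0, -1.2, 0, 0, 0],
  [0, 0, -1.2, 0, 0, 0],
])

```text
t: 27.05
position: [0.6086, -0.053, 0.0413]
orientation: [3.142, -0.002, -0.196]
wrist_force: [-4.1, -0.3, 12.1]
gripper_width: 0.0443
grasp_force: 18.0
```

Contact. I'll release, rise and back off for a final look over the row.

Emit:
move_arm([
  [0, 0, -0.3, 0, 0, 0],
  [0, 0, 0, 0, 0, 0],
  [0, 0, 0, 0, 0, 0],
  [0, 0, 25, 0, 0, 0],
  [0, 0, 65, 0, 0, 0],
  [0, 0, 110, 0, 0, 0],
  [-20, 8, 155, 0, 0, 0],
  [-45, 25, 195, 0, 0, 0],
  [-65, 45, 220, 0, 0, 0],
  [-75, 55, 230, 0, 0, 0],
  [-75, 55, 230, 0, 0, 0],
], gripper=0)

```text
t: 28.42
position: [0.533, 0.0024, 0.2695]
orientation: [3.142, -0.001, -0.194]
wrist_force: [-1.0, -0.4, -0.0]
gripper_width: 0.0882
grasp_force: 0.0
```

Run:
```python
from h import *
np.set_printoptions(precision=1,suppress=True)
w=shot('wrist')
cv2.imwrite('pics/w9.png',cv2.resize(w['img'][:,:,::-1],(800,600),interpolation=cv2.INTER_CUBIC))
T={'jug_xl':(.6493,.1629),'jug_l':(.6278,.0555),'jug_m':(.6067,-.0517),'jug_s':(.5852,-.1592)}
for n,c in T.items():
    print(n,'expected rim',rimbox(w,n,c,.011+D[n][1],0))
    m=mask(w,n,c,.05)
    if m is not None:
        import h; f=h.render
        h.render=lambda p,n,x,y,yaw,z0:f(p,n,x,y,yaw,.011)
        print(np.array(fitjug(n,[(w,m)],(*c,(-.2,))))-[c[0]*1000,c[1]*1000,0,0,0]); h.render=f
```

```text
jug_xl expected rim (array([116., 133.]), array([198., 220.]))
[  1.8   0.8 -11.7   0.    0.1]
jug_l expected rim (array([270., 139.]), array([339., 211.]))
[  1.4   0.6 -11.1   0.    0.1]
jug_m expected rim (array([415., 147.]), array([471., 205.]))
[  2.2  -1.2 -10.    0.    0.1]
jug_s expected rim (array([549., 157.]), array([591., 201.]))
[  0.8  -0.5 -12.4   0.    0.2]
```

View pics/w9.png

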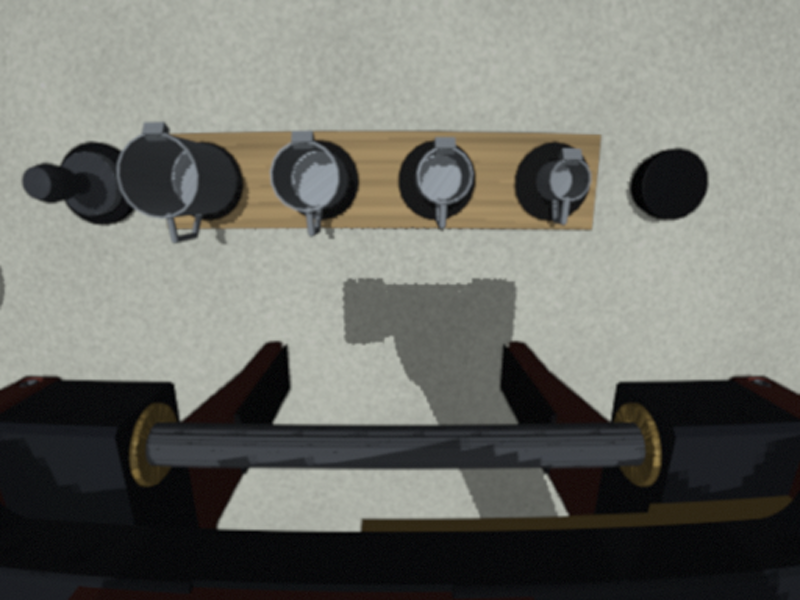

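All four jugs stand upright on their mats: xl at (158,175), L (306,176), m (444,175) and s (570,180). Each is within about 2 mm of centre and 1.5° in yaw. Handing in.

```bash
python3 -c "
from bench import ctrl
print(ctrl.hand_in())"
```

```text
the job is handed in; nothing more can be done
None
```

The four jugs stand upright in height order on the mats, tallest next to the tamper, all handles across the board; last check: within about 2 mm of mat centre and 1.5° of straight, cup untouched, job handed in at about 28 s.

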